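Key a trimming chuck onto a banding wheel by fingertip

ROBOT

A 6-joint arm with a two-finger parallel gripper is mounted at the origin on the work surface. World frame = base frame: x ahead of the robot, y to its left, z up, the work surface at z = 0. Lengths are in m, angles in rad, forces in N, time in s.
With the tool pointing down it reaches from about 0.275 to 0.85 m from the base axis. Payload 19 kg.
Tool frame: the origin (TCP) lies on the mounting face of the last link; the fingertips stand 173 mm ahead of it and the grasp point (between the pads) lies 155 mm ahead of it (arm.tcp_to_tips is the distance from the TCP to the fingertips, in m); z points along the fingers, y is the direction in which the jaws open and shut (so a half turn about z gives the same grasp; the last joint's range is limited). The gripper opens to 85 mm and grips with 20 to 120 N. Pads are 22 mm wide; open, the fingers measure 114 mm over their backs; the gripper's body (76 mm by 85 mm) begins 54 mm behind the grasp point. The pads swing forward as they close: fully open they stand 13 mm farther back than shut.
Start: joints at [-1.306, 0.15, 1.437, -0, 1.554, -0.134], TCP at [0.223, -0.53, 0.405] pointing down, gripper open.
Joint ranges: [-2.8, 2.8], [-0.68, 2.1], [0.12, 2.68], [-1.39, 4.53], [0.16, 2.79], [-2.81, 2.81]. Speed limits (rad/s): [1.89, 1.89, 2.22, 3.01, 3.01, 3.01].

INTERFACE

Orientations are given as a 3x3 rotation matrix whose columns are the frame's x, y, z axes.
In Python, from plant import arm, eyes gives the robot as it stands.
- The arm moves only by the tool jog_arm, never from a script. Its argument "steps" is a list that holds one entry, the list of rows, each a list of 7 numbers: the shift along the tool's x, y, z in m, then the turn, a rotation vector about the tool's x, y, z in rad, then the opening, from 0 (shut) to 1 (fully open). A call has 1 to 20 rows; each row is the pose to reach, as a shift and turn from the pose measured when the call began, along the tool's axes at that moment; what a row does not reach only later rows make up. A row lasts 1/10 s, in which the tool goes at most 50 mm and 8.59 degrees, less where a joint would pass 70% of its speed; a pose out of reach is approached as far as the arm can. A call with a gripper value outside its range is refused whole. The fingers move at their own pace and stop on an object; "squeeze" is the grip in N (left out, the last holds). Time passes only in rows, so rows that repeat a pose let the fingers close. It gives the time, the measured TCP pose, the force and the opening at its end, in the units of the state.
- arm.get_state(): the state, without advancing time (a new reading comes with each control period).
- eyes.read_camera(name): name is "scene" or "top" or "wrist"; returns the picture (480x640x3 uint8, red, green, blue); there is no depth.
- eyes.calibration(name): a dict with "fx", "fy", "cx", "cy" (pixels), "T" (4x4, takes a point from camera to world coordinates); the wrist camera has in their place "T_tool_cam" (4x4, takes a point from camera to tool coordinates, whose origin is the TCP and whose axes are the flange's). Camera axes: x right, y down, z forward; pixel columns grow to the right and rows downward; lengths in m; the calibration is good to about 2 mm. The wrist camera is an equidistant fisheye: a pixel r from the principal point sees the ray r / f radians off the axis. A picture is of the moment at which its call begins: read the wrist's pose just before it. calibration takes no time and is no camera call.
- arm.job_done(): hands the job in, once; it reports no verdict.
The state is a dict: "time_s": time; "q": joint angles; "qd": joint speeds; "tau": joint torques, N m; "tool_pos": TCP position; "orientation": TCP orientation; "ft_force": force on the tool from outside, world axes, zero at the start; "ft_torque": the same for the moment, N m; "grip_width": finger opening in m.
Only numpy, scipy, OpenCV 4.12 (cv2) and the standard library are available. Lean on these libraries where they do the work, as an engineer would, in place of code of your own. Each camera call takes 0.05 s, during which the arm holds its last target.

TASK

The white trimming chuck on the banding wheel is riding high because its rim notch is not over the wheel's drive key. Push the chuck round with a fingertip against one of its posts until the notch stands over the key, then press the chuck down fully home on the wheel and come away clear. Only push and press: never take a post between the fingers, do not lift the chuck, and leave the other things on the table where they are.

Things in the scene. Friction and masses are not known exactly. Their poses are not given: they have to be found in the camera images.
- wheel: Banding wheel: dark steel head, 280 mm diameter, top 75 mm above the table, on a grey foot; brake on, it does not move. Origin on its vertical axis at table height; its x axis points towards the drive key.
- hub (a point): Centre of the flat top of the chuck's round middle boss (64 mm diameter, 10 mm high above the disc's top face), on the common vertical axis of chuck and wheel: the place to press. 113 mm above the table while the chuck rides high, 97 mm when seated. The chuck is a white disc, 230 mm diameter, 12 mm thick; it can only turn about this axis and slide up and down on the wheel's spigot.
- notch (a point): Middle of the notch in the chuck's rim, on the disc's top face, 105 mm from the axis. The notch is a slot 26 mm wide, open at the rim and 20 mm deep inwards; the x axis of this point points radially outwards.
- key (a point): Top of the drive key, 105 mm from the axis, where the notch's middle must stand. The key is a bright steel round-topped bar fixed on the wheel head, 18 mm wide, 15 mm high, lying radially 100 to 135 mm from the axis; its outer end shows beyond the chuck. The raised disc clears it by 1 mm and cannot go down unless the notch is over it (4 mm play each side; the round top helps it in).
- chuck (a joint): How far the chuck has been pressed down, m: 0 riding high as at the start, 0.016 fully seated on the wheel's head, negative if lifted. The fit is snug: it stays at any height where it is left, and about 7 N, a little more when fast, pushes it down.
- chuck_turn (a joint): How far the chuck is turned relative to the wheel, rad, counter-clockwise seen from above; the notch stands over the key at 0 and at any whole turn (6.283). No end stops, either way. It turns stiffly (about 0.12 Nm, 1.6 N at a post) and stays where it is left.
- post0 (a point): Centre of the top of one of the chuck's three upright black rubber posts: 18 mm diameter, 32 mm tall above the disc's top face, standing 75 mm from the axis, 60 degrees counter-clockwise from the notch (seen from above). A fingertip may push it from the side.
- post1 (a point): Centre of the top of one of the chuck's three upright black rubber posts: 18 mm diameter, 32 mm tall above the disc's top face, standing 75 mm from the axis, 180 degrees counter-clockwise from the notch (seen from above). A fingertip may push it from the side.
- post2 (a point): Centre of the top of one of the chuck's three upright black rubber posts: 18 mm diameter, 32 mm tall above the disc's top face, standing 75 mm from the axis, 300 degrees counter-clockwise from the notch (seen from above). A fingertip may push it from the side.
- kiln_prop_tall_mid (a point): Bystander to leave alone: white ceramic kiln prop, a tube 42 mm diameter, 75 mm tall, beside the wheel; point at its middle, 37.5 mm above the table.
- kiln_prop_short_mid (a point): Bystander to leave alone: white ceramic kiln prop, a tube 42 mm diameter, 50 mm tall, beside the wheel; point at its middle, 25 mm above the table.
- bowl_mid (a point): Bystander to leave alone: cream bowl, 110 mm across, 60 mm tall; point at its middle, 30 mm above the table.
- mug_mid (a point): Bystander to leave alone: brown mug, 80 mm across, 85 mm tall; point at its middle, 42 mm above the table.
- saucer_mid (a point): Bystander to leave alone: brown saucer, 120 mm across, 18 mm tall; point at its middle, 9 mm above the table.
- loop_tool_mid (a point): Bystander to leave alone: trimming loop tool lying flat, 170 mm long; point at its middle, 6 mm above the table.
- wood_rib_mid (a point): Bystander to leave alone: flat wooden rib, 100 x 45 x 7 mm, beyond the wheel; point at its middle, 3.5 mm above the table.

How it is judged:
By the outcome, as a careful person would: the job done as asked, in the order asked, and still so for the second after the job is handed in, with the robot touching nothing.
It also fails if it takes over 54 s, if anything falls off the work surface, if the arm or the gripper's body presses on something with over 40 N, if the wrist force passes 120 N, or if a joint passes its speed limit or range.

## Working session

There is one attempt and no reset: what is moved stays moved. The work goes in short steps, Python scripts to look and compute and a tool call to move; the robot and the scene stay as the last step left them, time stands still between calls to the robot, and variables do not carry over. Pictures are saved under pics/ and viewed, and the job is handed in when it is done.

Besides the shell and the picture viewer there is one more tool, called after "Request:" as name(argument=value, ...), one argument or row to a line, values as JSON. jog_arm: Moves the arm, as the interface text tells. Its arguments: {"type":"object","properties":{"steps":{"type":"array"},"squeeze":{"type":"number"}},"required":["steps"]}

```bash
mkdir -p pics; ls; python3 - <<'E'
from plant import arm, eyes
import cv2
s=arm.get_state()
print(s)
for n in ["scene","top","wrist"]:
    im=eyes.read_camera(n); cv2.imwrite(f"pics/{n}0.png",im[:,:,::-1]); print(n,eyes.calibration(n))
E
```

```text
pics
{'time_s': 0.0, 'q': array([-1.30599223e+00,  1.50967873e-01,  1.43801272e+00,  1.58649251e-05,
        1.55382747e+00, -1.33990587e-01]), 'qd': array([ 0.00021927, -0.00015014,  0.00027214, -0.00187325, -0.00279195,
        0.00061206]), 'tau': array([ 4.04160064e-04, -7.13059187e+01, -5.70853937e+01, -1.90649826e-04,
        9.08708753e-03, -7.44826963e-06]), 'tool_pos': array([ 0.223255  , -0.52984377,  0.40409478]), 'orientation': array([[ 9.21529834e-01,  3.88307446e-01, -3.02789153e-04],
       [ 3.88307523e-01, -9.21529100e-01,  1.17720268e-03],
       [ 1.78087549e-04, -1.20240269e-03, -9.99999261e-01]]), 'ft_force': array([-0.45945971,  0.02222271, -0.25284424]), 'ft_torque': array([ 0.02462658,  0.02851533, -0.03935386]), 'grip_width': 0.08563570353799936}
scene {'fx': 451.564504180699, 'fy': 451.564504180699, 'cx': 320.6274990417365, 'cy': 238.90257646003712, 'T': array([[-0.45315993,  0.69220781, -0.56168891,  1.21444391],
       [ 0.89141531,  0.34835719, -0.28987242,  0.29321508],
       [-0.00498358, -0.63205666, -0.77490615,  0.95176486],
       [ 0.        ,  0.
[... 162 characters left out ...]
01593382, -0.98172088,  0.1896582 ,  0.35313493],
       [-0.99984991, -0.01693465, -0.00365745, -0.00815225],
       [ 0.00680239, -0.18957146, -0.98184336,  1.34306832],
       [ 0.        ,  0.        ,  0.        ,  1.        ]])}
wrist {'fx': 371.64829954431775, 'fy': 371.64829954431775, 'cx': 323.8178288565008, 'cy': 230.21998705919037, 'T_tool_cam': array([[-8.41017711e-04, -9.59839479e-01, -2.80548511e-01,
         7.14528860e-02],
       [ 9.99999638e-01, -8.43724202e-04, -1.11130895e-04,
        -4.45364790e-04],
       [-1.30037748e-04, -2.80548503e-01,  9.59839841e-01,
         2.89974455e-02],
       [ 0.00000000e+00,  0.00000000e+00,  0.00000000e+00,
         1.00000000e+00]])}
```

View pics/top0.png

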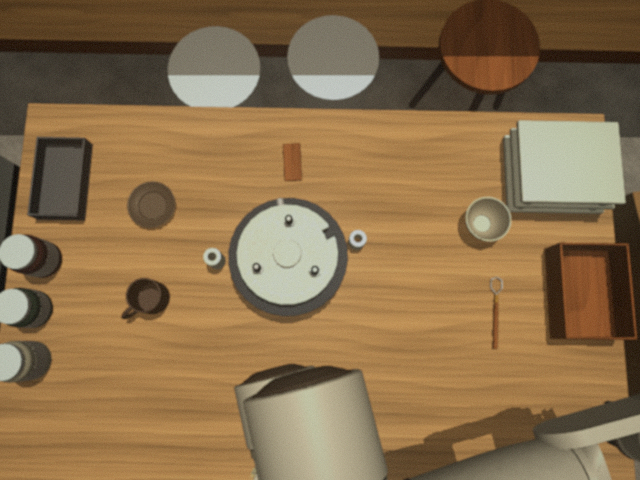

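View pics/scene0.png

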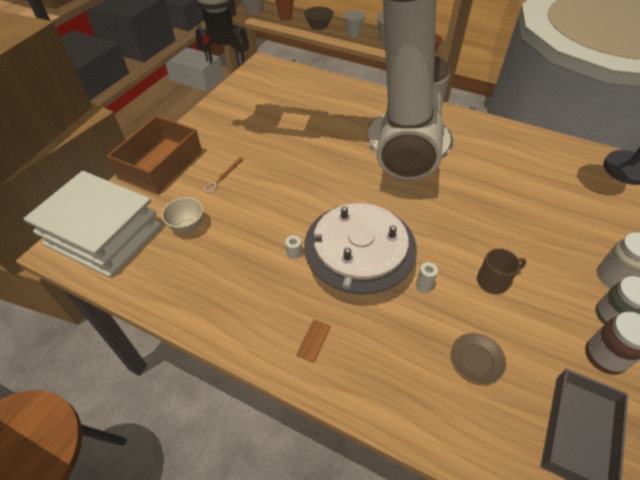

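The top view shows the chuck centred near (287,254), the notch at (327,232) and the key at (281,202). The posts are at about (288,220), (257,268) and (314,270). Next I'll crop and measure.

```bash
cat > h.py <<'E'
import numpy as np, cv2
from plant import arm, eyes
def ray(n,uv):
    c=eyes.calibration(n); d=np.array([(uv[0]-c['cx'])/c['fx'],(uv[1]-c['cy'])/c['fy'],1.]); T=c['T']
    return T[:3,3],T[:3,:3]@d
def onz(n,uv,z):
    o,d=ray(n,uv); return o+d*(z-o[2])/d[2]
def proj(n,p):
    c=eyes.calibration(n);T=c['T'];q=T[:3,:3].T@(np.array(p)-T[:3,3]);return np.array([c['fx']*q[0]/q[2]+c['cx'],c['fy']*q[1]/q[2]+c['cy']])
E
python3 - <<'E'
from h import *
im=cv2.imread('pics/top0.png')
c=cv2.resize(im[185:325,215:375],None,fx=5,fy=4.25,interpolation=cv2.INTER_CUBIC)
c=cv2.resize(im[185:325,215:375],None,fx=4,fy=4,interpolation=cv2.INTER_CUBIC);cv2.imwrite('pics/top0c.png',c)
im=cv2.imread('pics/scene0.png')
c=cv2.resize(im[190:310,280:440],None,fx=4,fy=4,interpolation=cv2.INTER_CUBIC);cv2.imwrite('pics/scene0c.png',c)
for n,(g) in {'top':(190,325,215,375),'scene':(190,300,300,425)}.items():
    im=cv2.imread(f'pics/{n}0.png'); hsv=cv2.cvtColor(im,cv2.COLOR_BGR2HSV)
    m=((hsv[...,2]>150)&(hsv[...,1]<70)).astype(np.uint8)
    mm=np.zeros_like(m);mm[g[0]:g[1],g[2]:g[3]]=m[g[0]:g[1],g[2]:g[3]]
    k,l,s,ce=cv2.connectedComponentsWithStats(mm)
    for i in range(1,k):
        if s[i,4]>8: print(n,s[i],ce[i])
    i=1+np.argmax(s[1:,4]); cs,_=cv2.findContours((l==i).astype(np.uint8),0,1)
    h=cv2.convexHull(max(cs,key=cv2.contourArea))[:,0].astype(float)
    W=np.array([onz(n,p,.103)[:2] for p in h])
    A=np.c_[2*W,np.ones(len(W))];x=np.linalg.lstsq(A,(W**2).sum(1),rcond=None)[0]
    print(n,'centre',x[:2],'r',np.sqrt(x[2]+x[:2]@x[:2]))
E
```

```text
top [ 237  198  101  106 7528] [286.38788523 254.08156217]
top [287 217   4   3  10] [288.2 218. ]
top [349 230  18  17 181] [357.74033149 237.7679558 ]
top [215 248   6  16  67] [217.14925373 255.6119403 ]
top [254 265   4   3  10] [255.8 266. ]
top [313 268   4   4  12] [314.33333333 269.25      ]
top centre [0.55189434 0.06232706] r 0.11552250596035085
scene [ 314  204   94   73 5114] [361.07450137 240.08897145]
scene [421 263   4  12  37] [422.75675676 268.62162162]
scene [345 277   6   8  34] [347.23529412 280.5       ]
scene centre [0.55124179 0.059823  ] r 0.11482307196328931
```

View pics/top0c.png

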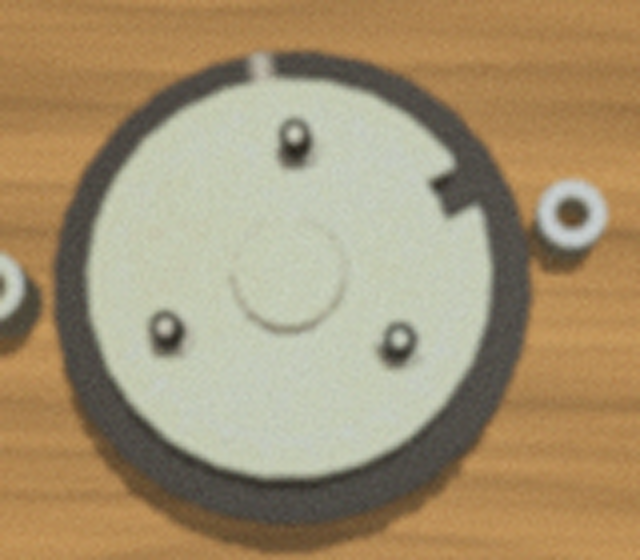

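View pics/scene0c.png

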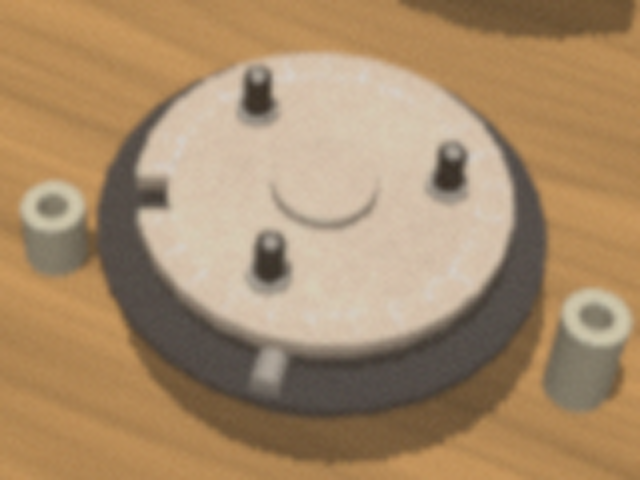

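```bash
python3 - <<'E'
from h import *
f=lambda p:(p[0]/4+215-.4,p[1]/4+185-.4)
g=lambda p:(p[0]/4+280-.4,p[1]/4+190-.4)
C=np.array([.5515,.061])
for n,t,L in (('top',f,{'postA':((295,129),.135),'postB':((167,324),.135),'postC':((400,336),.135),'notch':((456,192),.103),'key':((262,66),.09),'hub':((289,271),.113)}),
 ('scene',g,{'postA':((269,240),.135),'postB':((453,151),.135),'postC':((257,74),.135),'notch':((150,191),.103),'key':((270,366),.088)})):
  for k,(p,z) in L.items():
    w=onz(n,t(p),z)[:2]; d=w-C; print(n,k,w.round(4),'r',np.linalg.norm(d).round(4),'ang',np.degrees(np.arctan2(d[1],d[0])).round(1))
print([onz('top',p,z).round(3) for p,z in (((358,238),.05),((213,257),.075))])
E
```

```text
top postA [0.6267 0.0593] r 0.0753 ang -1.3
top postB [0.5152 0.1269] r 0.0752 ang 118.8
top postC [ 0.5107 -0.0018] r 0.0748 ang -123.0
top notch [ 0.5986 -0.0322] r 0.1044 ang -63.2
top key [0.6744 0.0821] r 0.1247 ang 9.7
top hub [0.5495 0.0617] r 0.0021 ang 161.4
scene postA [0.6236 0.0556] r 0.0723 ang -4.3
scene postB [0.5134 0.1252] r 0.0747 ang 120.6
scene postC [ 0.5091 -0.0056] r 0.0789 ang -122.5
scene notch [ 0.5987 -0.0342] r 0.1062 ang -63.6
scene key [0.6724 0.0809] r 0.1225 ang 9.4
[array([ 0.597, -0.104,  0.05 ]), array([0.542, 0.235, 0.075])]
```

```bash
cat >> h.py <<'E'
from scipy.spatial.transform import Rotation as R
C=np.array([.5515,.061])
def rel(p,yaw):
    s=arm.get_state(); R0=np.array(s['orientation']); y=np.radians(yaw)
    x=np.array([np.cos(y),np.sin(y),0]); z=np.array([0,0,-1.]); Rt=np.c_[x,np.cross(z,x),z]
    return np.r_[R0.T@(np.array(p)-s['tool_pos']), R.from_matrix(R0.T@Rt).as_rotvec()]
E
python3 - <<'E'
from h import *
print(arm.tcp_to_tips)
print(rel([.625,.023,.353],88).round(4))
E
```

```text
0.1734
[ 5.8490e-01 -3.5340e-01  5.1600e-02 -8.0000e-04 -6.0000e-04 -1.1371e+00]
```

Request:
jog_arm(
  steps=[
    [[0.03, -0.02, 0, 0, 0, -0.07, 0], [0.07, -0.04, 0, 0, 0, -0.15, 0], [0.11, -0.065, 0, 0, 0, -0.22, 0], [0.15, -0.09, 0, 0, 0, -0.3, 0], [0.19, -0.115, 0, 0, 0, -0.38, 0], [0.23, -0.14, 0.005, 0, 0, -0.45, 0], [0.27, -0.165, 0.01, 0, 0, -0.53, 0], [0.31, -0.19, 0.015, 0, 0, -0.6, 0], [0.35, -0.21, 0.02, 0, 0, -0.68, 0], [0.39, -0.235, 0.025, 0, 0, -0.76, 0], [0.43, -0.26, 0.03, 0, 0, -0.84, 0], [0.47, -0.285, 0.035, 0, 0, -0.92, 0], [0.51, -0.31, 0.04, 0, 0, -1.0, 0], [0.54, -0.328, 0.045, 0, 0, -1.06, 0], [0.565, -0.342, 0.05, 0, 0, -1.1, 0], [0.58, -0.35, 0.0516, 0, 0, -1.13, 0], [0.5849, -0.3534, 0.0516, 0, 0, -1.137, 0], [0.5849, -0.3534, 0.0516, 0, 0, -1.137, 0], [0.5849, -0.3534, 0.0516, 0, 0, -1.137, 0], [0.5849, -0.3534, 0.0516, 0, 0, -1.137, 0]],
  ],
)

```text
time_s: 2.15
tool_pos: [0.6246, 0.022, 0.3535]
orientation: [[0.037, 0.999, 0.0], [0.999, -0.037, 0.001], [0.001, 0.0, -1.0]]
ft_force: [0.2, -0.6, -0.6]
grip_width: 0.0002
```

```bash
python3 - <<'E'
from h import *
for n in ("wrist","scene"):
    im=eyes.read_camera(n)[:,:,::-1]; cv2.imwrite(f"pics/{n}1.png",im)
im=cv2.resize(im[150:330,260:460],None,fx=3,fy=3);cv2.imwrite("pics/scene1c.png",im)
print(arm.get_state()['q'].round(2))
E
```

```text
[-0.09  0.28  1.39  0.    1.48 -0.05]
```

View pics/wrist1.png

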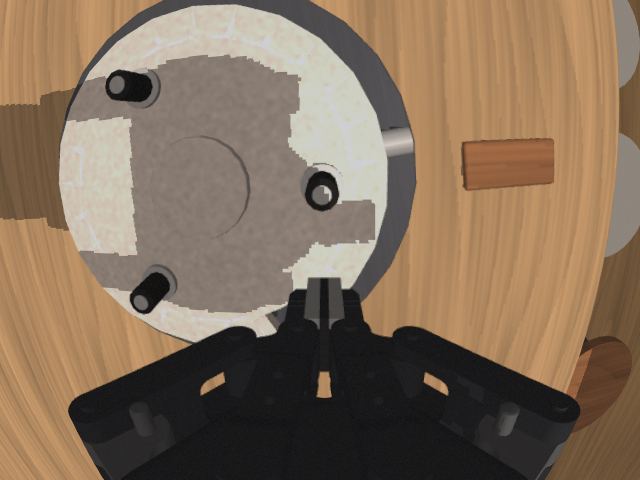

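View pics/scene1c.png

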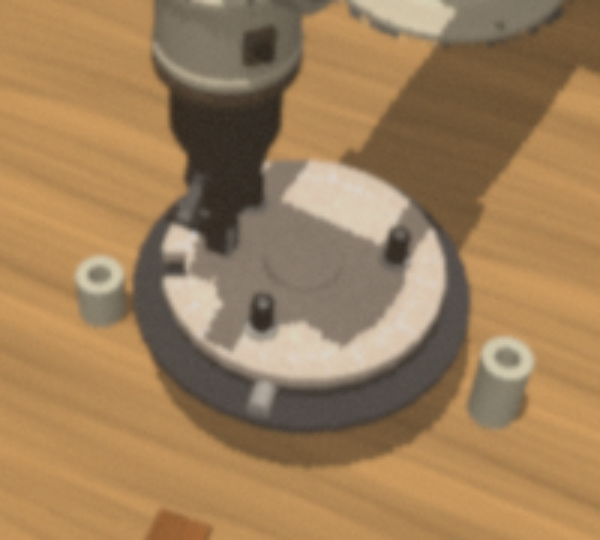

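The wrist view shows post A dead ahead of the shut fingertips at (321,191). The key's outer end is at about (398,141), and the other posts are at (118,85) and (143,300). I'll measure angles with the fisheye.

```bash
cat >> h.py <<'E'
def wz(uv,z,s=None):
    s=s or arm.get_state(); c=eyes.calibration('wrist'); dx,dy=uv[0]-c['cx'],uv[1]-c['cy']; r=np.hypot(dx,dy); th=r/c['fx']
    d=np.array([np.sin(th)*dx/r,np.sin(th)*dy/r,np.cos(th)]); T=c['T_tool_cam']; R0=np.array(s['orientation'])
    o=np.array(s['tool_pos'])+R0@T[:3,3]; d=R0@T[:3,:3]@d
    return o+d*(z-o[2])/d[2]
def ang(w,C=C):
    d=w[:2]-C; return np.linalg.norm(d).round(4),np.degrees(np.arctan2(d[1],d[0])).round(2)
E
python3 - <<'E'
from h import *
W=lambda p,z:print(p,wz(p,z).round(4),ang(wz(p,z)))
W((321,193),.135);W((117,85),.135);W((142,302),.135)
P=[wz(p,.135)[:2] for p in ((321,193),(117,85),(142,302))]; print('mean C',np.mean(P,0))
Cm=np.mean(P,0); [print(ang(p,Cm)) for p in P]
for p in ((398,141),(386,143),(409,139)): W(p,.089); print(ang(wz(p,.089),Cm))
E
```

```text
(321, 193) [0.6245 0.0588 0.135 ] (np.float64(0.073), np.float64(-1.69))
(117, 85) [0.5134 0.1271 0.135 ] (np.float64(0.0762), np.float64(119.94))
(142, 302) [ 0.51   -0.0037  0.135 ] (np.float64(0.0769), np.float64(-122.69))
mean C [0.54930591 0.06072759]
(np.float64(0.0752), np.float64(-1.44))
(np.float64(0.0754), np.float64(118.39))
(np.float64(0.0755), np.float64(-121.4))
(398, 141) [0.6741 0.0827 0.089 ] (np.float64(0.1245), np.float64(10.01))
(np.float64(0.1267), np.float64(9.96))
(386, 143) [0.6663 0.0814 0.089 ] (np.float64(0.1166), np.float64(10.09))
(np.float64(0.1188), np.float64(10.03))
(409, 139) [0.6814 0.0839 0.089 ] (np.float64(0.1319), np.float64(10.01))
(np.float64(0.1341), np.float64(9.96))
```

Request:
jog_arm(
  steps=[
    [[0, 0, 0.015, 0, 0, 0, 0], [0, 0, 0.035, 0, 0, 0, 0], [0, 0, 0.05, 0, 0, 0, 0], [0, 0, 0.06, 0, 0, 0, 0], [0, 0, 0.065, 0, 0, 0, 0], [0, 0, 0.065, 0, 0, 0, 0]],
  ],
)

```text
time_s: 2.85
tool_pos: [0.6247, 0.0222, 0.2878]
orientation: [[0.036, 0.999, -0.001], [0.999, -0.036, 0.001], [0.001, -0.001, -1.0]]
ft_force: [0.1, -0.1, 0.6]
grip_width: -0.0002
```

```bash
cat >>h.py <<'E'
C=np.array([.5505,.061])
def pushpose(th,off=.020,r=.075,z=.2885):
    a=np.radians(th); p=C+r*np.array([np.cos(a),np.sin(a)])-off*np.array([-np.sin(a),np.cos(a)])
    return rel([p[0],p[1],z],th+90)
E
python3 - <<'E'
from h import *
print(arm.get_state()['tool_pos'],arm.get_state()['ft_force'])
for off in (.030,):print(pushpose(-1.7,off).round(4))
for t in np.linspace(-1.7,66,18): print(list(pushpose(t).round(3)))
E
```

```text
[0.62468085 0.02221994 0.28784427] [ 0.06267242 -0.10256597  0.58386661]
[ 0.0066 -0.0003 -0.0007 -0.0006 -0.0008 -0.0067]
[np.float64(0.017), np.float64(-0.0), np.float64(-0.001), np.float64(-0.001), np.float64(-0.001), np.float64(-0.007)]
[np.float64(0.022), np.float64(0.001), np.float64(-0.001), np.float64(-0.001), np.float64(-0.001), np.float64(-0.076)]
[np.float64(0.027), np.float64(0.002), np.float64(-0.001), np.float64(-0.001), np.float64(-0.001), np.float64(-0.146)]
[np.float64(0.033), np.float64(0.002), np.float64(-0.001), np.float64(-0.0), np.float64(-0.001), np.float64(-0.215)]
[np.float64(0.038), np.float64(0.002), np.float64(-0.001), np.float64(-0.0), np.float64(-0.001), np.float64(-0.285)]
[np.float64(0.043), np.float64(0.002), np.float64(-0.001), np.float64(-0.0), np.float64(-0.001), np.float64(-0.354)]
[np.float64(0.049), np.float64(0.001), np.float64(-0.001), np.float64(-0.0), np.float64(-0.001), np.float64(-0.424)]
[np.float64(0.054), np.float64(-0.0), np.float64(-0.001), np.float64(-0.0), np.float64(-0.001), np.float64(-0.493)]
[np.float64(0.059), np.float64(-0.001
[... 440 characters left out ...]
loat64(0.079), np.float64(-0.011), np.float64(-0.001), np.float64(-0.0), np.float64(-0.001), np.float64(-0.841)]
[np.float64(0.083), np.float64(-0.014), np.float64(-0.001), np.float64(-0.0), np.float64(-0.001), np.float64(-0.91)]
[np.float64(0.087), np.float64(-0.017), np.float64(-0.001), np.float64(-0.0), np.float64(-0.001), np.float64(-0.98)]
[np.float64(0.091), np.float64(-0.021), np.float64(-0.001), np.float64(-0.0), np.float64(-0.001), np.float64(-1.049)]
[np.float64(0.095), np.float64(-0.025), np.float64(-0.001), np.float64(-0.0), np.float64(-0.001), np.float64(-1.119)]
[np.float64(0.098), np.float64(-0.029), np.float64(-0.001), np.float64(-0.0), np.float64(-0.001), np.float64(-1.188)]
```

Request:
jog_arm(
  steps=[
    [[0.007, 0, -0.001, 0, -0.001, -0.007, 0], [0.013, 0, -0.001, 0, -0.001, -0.007, 0], [0.017, 0, -0.001, 0, -0.001, -0.007, 0], [0.022, 0.001, -0.001, 0, -0.001, -0.076, 0], [0.027, 0.002, -0.001, 0, -0.001, -0.146, 0], [0.033, 0.002, -0.001, 0, -0.001, -0.215, 0], [0.038, 0.002, -0.001, 0, -0.001, -0.285, 0], [0.043, 0.002, -0.001, 0, -0.001, -0.354, 0], [0.049, 0.001, -0.001, 0, -0.001, -0.424, 0], [0.054, 0, -0.001, 0, -0.001, -0.493, 0], [0.059, -0.001, -0.001, 0, -0.001, -0.563, 0], [0.064, -0.003, -0.001, 0, -0.001, -0.632, 0], [0.069, -0.005, -0.001, 0, -0.001, -0.702, 0], [0.074, -0.008, -0.001, 0, -0.001, -0.771, 0], [0.079, -0.011, -0.001, 0, -0.001, -0.841, 0], [0.083, -0.014, -0.001, 0, -0.001, -0.91, 0], [0.087, -0.017, -0.001, 0, -0.001, -0.98, 0], [0.091, -0.021, -0.001, 0, -0.001, -1.049, 0], [0.095, -0.025, -0.001, 0, -0.001, -1.119, 0], [0.098, -0.029, -0.001, 0, -0.001, -1.188, 0]],
  ],
)

```text
time_s: 4.85
tool_pos: [0.5992, 0.1218, 0.2894]
orientation: [[-0.915, 0.404, 0.001], [0.404, 0.915, 0.0], [-0.001, 0.0, -1.0]]
ft_force: [2.0, 0.7, -0.2]
grip_width: 0.0001
```

```bash
python3 - <<'E'
from h import *
s=arm.get_state();print(s['tool_pos'],s['ft_force'],s['q'].round(2))
im=eyes.read_camera("wrist")[:,:,::-1]; cv2.imwrite("pics/wrist2.png",im)
im=eyes.read_camera("scene")[:,:,::-1]; cv2.imwrite("pics/scene2c.png",cv2.resize(im[150:330,260:460],None,fx=3,fy=3))
E
```

```text
[0.59918881 0.12181312 0.28935002] [ 2.01507433  0.66717092 -0.23411927] [ 0.07  0.29  1.51 -0.    1.34 -1.08]
```

View pics/wrist2.png

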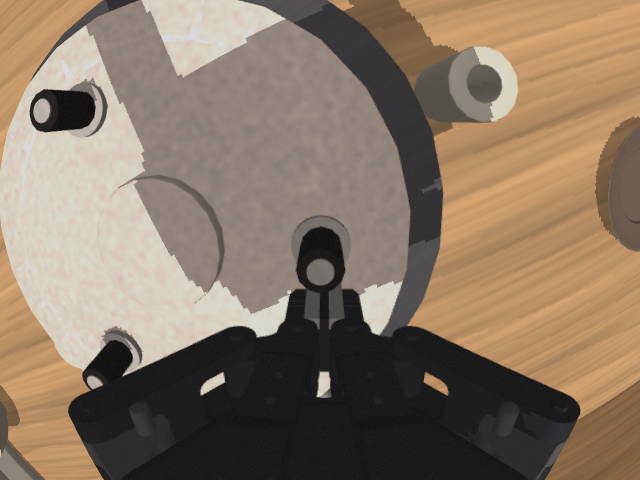

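View pics/scene2c.png

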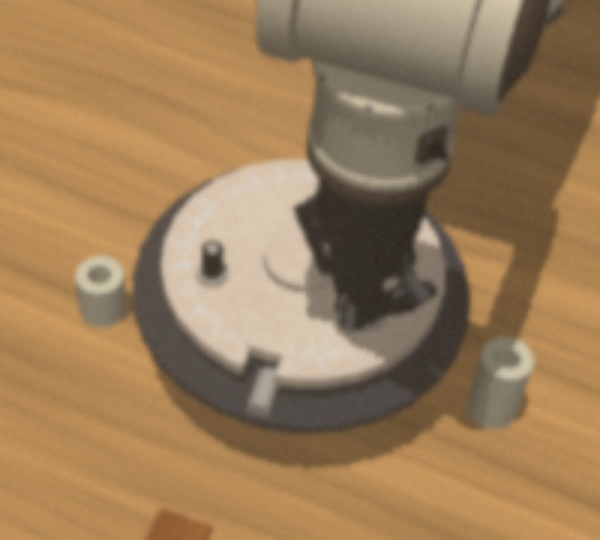

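The notch is now nearly over the key: in the scene crop the notch is at (262,356) and the key at (262,390). The wrist view shows the pushed post's top at (320,271) and the others at (42,111) and (95,381).

```bash
python3 - <<'E'
from h import *
s=arm.get_state()
P=[wz(p,.135)[:2] for p in ((320,271),(42,111),(95,381))]; Cm=np.mean(P,0); print(Cm)
for p in P: print(p,ang(p,C),ang(p,Cm))
d=s['tool_pos'][:2]-C; print('tool',ang(s['tool_pos']), 'implied post', ang(s['tool_pos'])[1]+np.degrees(np.arctan2(20,75)))
E
```

```text
[0.54918361 0.05946324]
[0.580815   0.12882057] (np.float64(0.0743), np.float64(65.92)) (np.float64(0.0762), np.float64(65.48))
[0.47381406 0.05154486] (np.float64(0.0773), np.float64(-172.97)) (np.float64(0.0758), np.float64(-174.0))
[ 0.59292176 -0.00197572] (np.float64(0.0759), np.float64(-56.03)) (np.float64(0.0754), np.float64(-54.55))
tool (np.float64(0.0772), np.float64(52.04)) implied post 66.97141717813756
```

```bash
python3 - <<'E'
from h import *
s=arm.get_state(); p=s['tool_pos']
for d in (2,3.9):
    q=C+R.from_euler('z',d,degrees=True).as_matrix()[:2,:2]@(p[:2]-C)
    print(rel([*q,p[2]],156.2+d).round(4))
E
```

```text
[ 0.0026  0.0006 -0.      0.0003  0.0003 -0.0367]
[ 0.0052  0.0012 -0.      0.0003  0.0003 -0.0698]
```

Then back off 30 mm and rise for a look.

Request:
jog_arm(
  steps=[
    [[0.0013, 0.0003, 0, 0, 0, -0.018, 0], [0.0026, 0.0006, 0, 0, 0, -0.036, 0], [0.004, 0.0009, 0, 0, 0, -0.053, 0], [0.0052, 0.0012, 0, 0, 0, -0.07, 0], [0.0052, 0.0012, 0, 0, 0, -0.07, 0], [0.0052, 0.0012, 0, 0, 0, -0.07, 0], [-0.005, 0.001, 0, 0, 0, -0.07, 0], [-0.02, 0.001, 0, 0, 0, -0.07, 0], [-0.03, 0.001, -0.01, 0, 0, -0.07, 0], [-0.03, 0.001, -0.04, 0, 0, -0.07, 0], [-0.03, 0.001, -0.07, 0, 0, -0.07, 0], [-0.03, 0.001, -0.07, 0, 0, -0.07, 0]],
  ],
)

```text
time_s: 6.15
tool_pos: [0.6277, 0.1103, 0.3636]
orientation: [[-0.94, 0.341, 0.006], [0.341, 0.94, 0.0], [-0.006, 0.003, -1.0]]
ft_force: [0.9, 0.4, -0.4]
grip_width: -0.0001
```

```bash
python3 - <<'E'
from h import *
# target pose for look/press: hub, yaw choose so camera (tool +x) sees key: yaw 10 -> q6
print(arm.get_state()['q'].round(2))
print(rel([.500,.052,.36],100).round(4), rel([.49,.05,.36],60).round(4))
im=eyes.read_camera("scene")[:,:,::-1]; cv2.imwrite("pics/scene3c.png",cv2.resize(im[200:310,290:430],None,fx=4,fy=4,interpolation=cv2.INTER_CUBIC))
im=eyes.read_camera("top")[:,:,::-1]; cv2.imwrite("pics/top3c.png",cv2.resize(im[185:325,215:375],None,fx=4,fy=4,interpolation=cv2.INTER_CUBIC))
E
```

```text
[ 0.05  0.29  1.35  0.    1.5  -1.17]
[ 0.1002 -0.0983  0.0027  0.0052  0.0037  1.0487] [ 0.109  -0.1036  0.0027  0.0067  0.0019  1.7468]
```

View pics/scene3c.png

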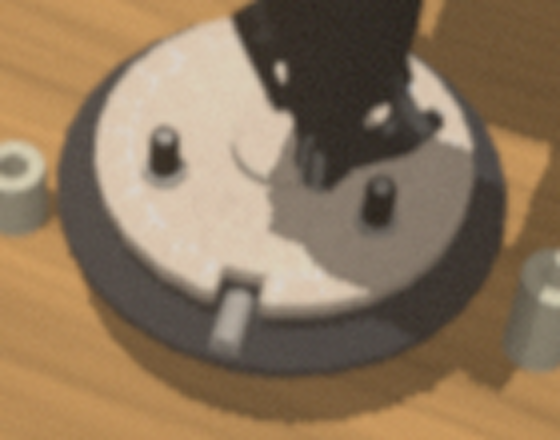

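View pics/top3c.png

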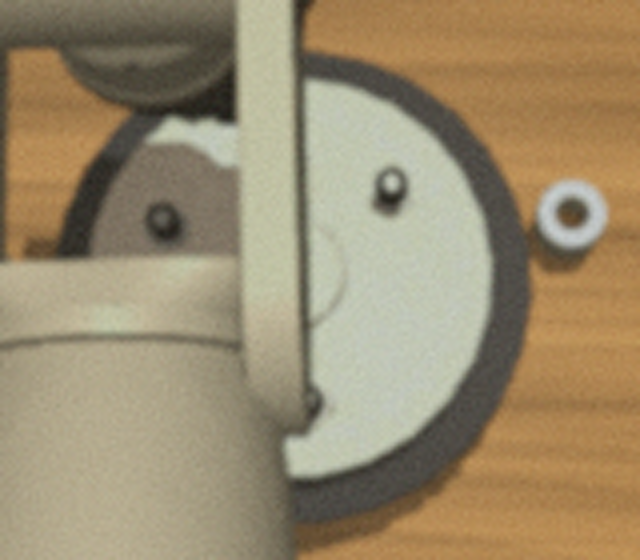

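```bash
python3 - <<'E'
from h import *
print(rel([*C,.36],10).round(4))
E
```

```text
[ 5.5300e-02 -7.2500e-02 -5.0000e-04  1.7000e-03 -4.0000e-04  2.6196e+00]
```

Request:
jog_arm(
  steps=[
    [[0.003, -0.004, 0, 0, 0, 0.13, 0], [0.006, -0.008, 0, 0, 0, 0.26, 0], [0.009, -0.012, 0, 0, 0, 0.39, 0], [0.012, -0.016, 0, 0, 0, 0.52, 0], [0.015, -0.02, 0, 0, 0, 0.65, 0], [0.018, -0.024, 0, 0, 0, 0.79, 0], [0.021, -0.028, 0, 0, 0, 0.92, 0], [0.024, -0.032, 0, 0, 0, 1.05, 0], [0.027, -0.036, 0, 0, 0, 1.18, 0], [0.03, -0.04, 0, 0, 0, 1.31, 0], [0.033, -0.044, 0, 0, 0, 1.44, 0], [0.036, -0.048, 0, 0, 0, 1.57, 0], [0.039, -0.052, 0, 0, 0, 1.7, 0], [0.042, -0.056, 0, 0, 0, 1.83, 0], [0.045, -0.06, 0, 0, 0, 1.97, 0], [0.048, -0.064, 0, 0, 0, 2.1, 0], [0.051, -0.068, 0, 0, 0, 2.24, 0], [0.053, -0.07, 0, 0, 0, 2.37, 0], [0.055, -0.0725, 0, 0, 0, 2.5, 0], [0.0553, -0.0725, 0, 0, 0, 2.62, 0]],
  ],
)

```text
time_s: 8.25
tool_pos: [0.5504, 0.0607, 0.3583]
orientation: [[0.986, 0.168, -0.001], [0.168, -0.986, 0.0], [-0.001, -0.0, -1.0]]
ft_force: [0.2, 0.5, 0.3]
grip_width: -0.0001
```

```bash
python3 - <<'E'
from h import *
s=arm.get_state();print(s['tool_pos'],s['ft_force'],s['q'].round(2),s['time_s'])
im=eyes.read_camera("wrist")[:,:,::-1]; cv2.imwrite("pics/wrist4.png",im)
s=arm.get_state();print(s['tool_pos'],rel([*C,.36],10).round(4))
E
```

```text
[0.550398   0.06065863 0.35826356] [0.2025346  0.49486054 0.25412407] [-0.03  0.13  1.56  0.    1.46  1.37] 8.25
[0.550484   0.06073229 0.35830752] [ 0.0001 -0.0003 -0.0017 -0.0003  0.0006 -0.0136]
```

View pics/wrist4.png

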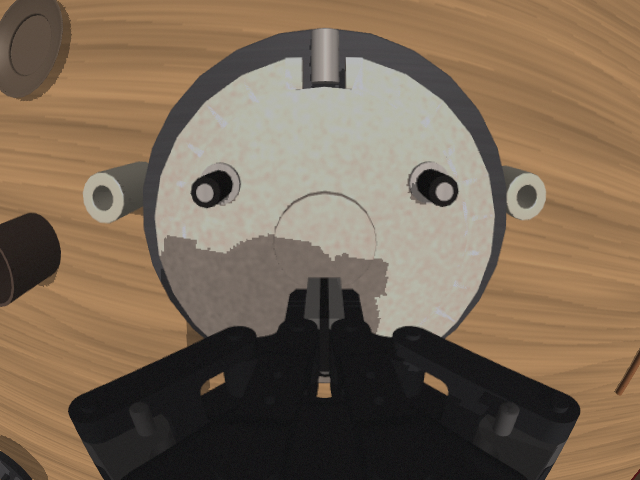

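The key sits centred in the notch: the notch spans columns 302–347 and the key 312–340. Next is pressing down slowly.

Request:
jog_arm(
  steps=[
    [[0, 0, 0.02, 0, 0, -0.01, 0], [0, 0, 0.045, 0, 0, -0.01, 0], [0, 0, 0.06, 0, 0, -0.01, 0], [0, 0, 0.067, 0, 0, -0.01, 0], [0, 0, 0.07, 0, 0, -0.01, 0], [0, 0, 0.072, 0, 0, -0.01, 0], [0, 0, 0.074, 0, 0, -0.01, 0], [0, 0, 0.076, 0, 0, -0.01, 0], [0, 0, 0.078, 0, 0, -0.01, 0], [0, 0, 0.08, 0, 0, -0.01, 0]],
  ],
)

```text
time_s: 9.3
tool_pos: [0.5506, 0.0608, 0.2795]
orientation: [[0.985, 0.17, 0.001], [0.17, -0.985, 0.0], [0.001, 0.0, -1.0]]
ft_force: [-2.9, -0.8, 7.7]
grip_width: 0.0002
```

Request:
jog_arm(
  steps=[
    [[0, 0, 0.002, 0, 0, 0, 0], [0, 0, 0.004, 0, 0, 0, 0], [0, 0, 0.006, 0, 0, 0, 0], [0, 0, 0.0075, 0, 0, 0, 0], [0, 0, 0.0085, 0, 0, 0, 0], [0, 0, 0.0085, 0, 0, 0, 0]],
  ],
)

```text
time_s: 9.9
tool_pos: [0.5507, 0.0608, 0.272]
orientation: [[0.985, 0.171, 0.002], [0.171, -0.985, 0.0], [0.002, 0.0, -1.0]]
ft_force: [-2.0, -0.6, 3.7]
grip_width: 0.0002
```

Request:
jog_arm(
  steps=[
    [[0, 0, 0.001, 0, 0, 0, 0], [0, 0, 0.002, 0, 0, 0, 0], [0, 0, 0.003, 0, 0, 0, 0], [0, 0, 0.003, 0, 0, 0, 0]],
  ],
)

```text
time_s: 10.3
tool_pos: [0.5507, 0.0608, 0.2703]
orientation: [[0.985, 0.171, 0.003], [0.171, -0.985, -0.0], [0.003, 0.001, -1.0]]
ft_force: [-7.2, 0.8, 12.9]
grip_width: 0.0
```

Request:
jog_arm(
  steps=[
    [[0, 0, 0.001, 0, 0, 0, 0], [0, 0, 0.002, 0, 0, 0, 0], [0, 0, 0.003, 0, 0, 0, 0], [0, 0, 0.003, 0, 0, 0, 0]],
  ],
)

```text
time_s: 10.7
tool_pos: [0.5507, 0.0609, 0.2702]
orientation: [[0.985, 0.171, 0.005], [0.171, -0.985, -0.0], [0.005, 0.001, -1.0]]
ft_force: [-15.5, 0.2, 32.5]
grip_width: -0.0001
```

Hard stop at the seated height: 32 N with no further travel. Come away straight up, then back.

Request:
jog_arm(
  steps=[
    [[0, 0, -0.002, 0, 0, 0, 0], [0, 0, -0.008, 0, 0, 0, 0], [0, 0, -0.03, 0, 0, 0, 0], [0, 0, -0.06, 0, 0, 0, 0], [0, 0, -0.1, 0, 0, 0, 0], [-0.03, 0, -0.13, 0, 0, 0, 0], [-0.07, 0, -0.14, 0, 0, 0, 0], [-0.11, 0, -0.14, 0, 0, 0, 0], [-0.14, 0, -0.14, 0, 0, 0, 0], [-0.14, 0, -0.14, 0, 0, 0, 0], [-0.14, 0, -0.14, 0, 0, 0, 0]],
  ],
)

```text
time_s: 11.8
tool_pos: [0.4118, 0.0369, 0.4102]
orientation: [[0.985, 0.171, 0.007], [0.171, -0.985, -0.0], [0.007, 0.002, -1.0]]
ft_force: [0.9, 0.4, -0.0]
grip_width: 0.0002
```

```bash
python3 - <<'E'
from h import *
s=arm.get_state();print(s['tool_pos'],s['ft_force'],s['time_s'])
im=eyes.read_camera("wrist")[:,:,::-1]; cv2.imwrite("pics/wrist5.png",im)
im=eyes.read_camera("scene")[:,:,::-1]; cv2.imwrite("pics/scene5.png",im); cv2.imwrite("pics/scene5c.png",cv2.resize(im[200:310,290:430],None,fx=4,fy=4,interpolation=cv2.INTER_CUBIC))
hsv=cv2.cvtColor(np.ascontiguousarray(im),cv2.COLOR_BGR2HSV); m=((hsv[...,2]>150)&(hsv[...,1]<70)).astype(np.uint8)
E
```

```text
[0.41182405 0.03686472 0.41021369] [ 0.90455209  0.40854054 -0.01301789] 11.8
```

View pics/wrist5.png

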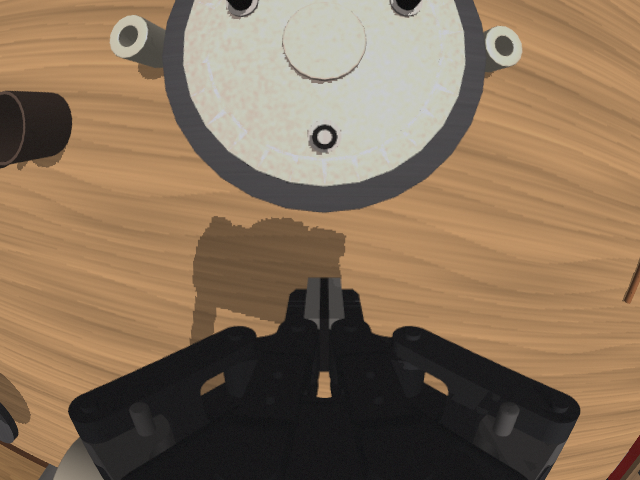

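View pics/scene5c.png

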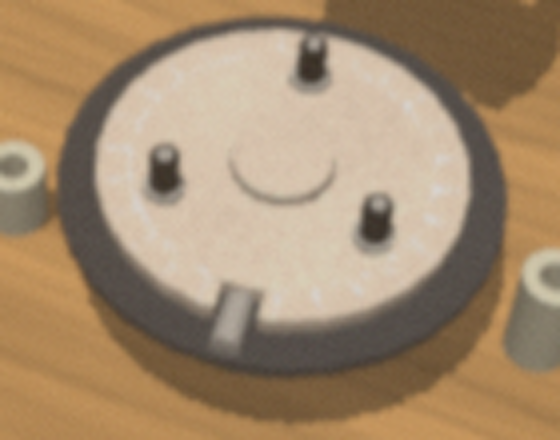

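View pics/scene5.png

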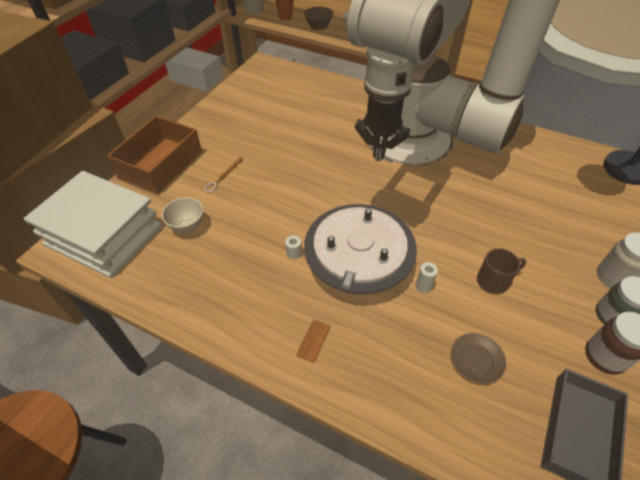

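The chuck sits low with the key in the notch (scene pixels near (348,279)), the bystanders are unmoved, and the arm is clear. One numeric height check from the saved picture, then I hand in.

```bash
python3 - <<'E'
from h import *
im=cv2.imread('pics/scene5.png');hsv=cv2.cvtColor(im,cv2.COLOR_BGR2HSV)
m=((hsv[...,2]>150)&(hsv[...,1]<70)).astype(np.uint8);mm=np.zeros_like(m);mm[190:300,305:415]=m[190:300,305:415]
k,l,s,ce=cv2.connectedComponentsWithStats(mm);i=1+np.argmax(s[1:,4]);cs,_=cv2.findContours((l==i).astype(np.uint8),0,1)
h=cv2.convexHull(max(cs,key=cv2.contourArea))[:,0].astype(float)
for z in (.087,.103):
    W=np.array([onz('scene',p,z)[:2] for p in h]);A=np.c_[2*W,np.ones(len(W))];x=np.linalg.lstsq(A,(W**2).sum(1),rcond=None)[0];print(z,x[:2])
for f in (0,5):
  a=cv2.imread(f'pics/scene{f}.png')
d=cv2.absdiff(cv2.imread('pics/scene0.png'),a).max(2); 
for n,(x,y) in dict(propS=(293,247),propT=(427,277),rib=(314,340),saucer=(478,358),mug=(497,270),bowl=(183,217),loop=(224,174)).items(): print(n,d[y-15:y+15,x-12:x+12].mean().round(1))
print(arm.job_done())
E
```

```text
0.087 [0.55348345 0.05997737]
0.103 [0.56571264 0.06429277]
propS 2.4
propT 2.5
rib 2.7
saucer 2.7
mug 3.1
bowl 2.5
loop 2.6
the job is handed in; nothing more can be done
None
```

The chuck is seated on the wheel with its notch over the drive key, and I handed the job in at about 12 s of the 54 s allowed.

- **Turning:** With the gripper shut, I pushed one post about 72° counter-clockwise in two strokes. The wrist camera then showed the key centred in the notch to within about 1 mm.
- **Pressing:** I pressed on the hub with the closed fingertips. The chuck moved at about 7 N and came to a hard stop with the fingertips at 97 mm, the seated height. At 32 N there was no further travel.
- **Clearing:** I rose straight up and moved back. The last wrist force reading was within 1 N of zero.

**Last checks:**
- The scene camera shows the key filling the notch.
- Fitting the disc outline at the seated height gives a centre at (0.553, 0.060). That agrees to about 3 mm with the axis at (0.5505, 0.061), while the riding-high height is off by about 15 mm.
- The seven bystanders show only image noise compared with the first picture.
- No check failed or disagreed. The estimates of the axis position and the post angles differed by about 2 mm and up to 3° between views.

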